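# Park the sole caddy in its dock

## Robot

A 7-joint arm with a two-finger parallel gripper is mounted at the origin on the work surface. World frame = base frame: x ahead of the robot, y to its left, z up, the work surface at z = 0. Lengths are in m, angles in rad, forces in N, time in s.
With the tool pointing down it reaches from about 0.425 to 0.925 m from the base axis. Payload 6.8 kg.
Tool frame: the origin (TCP) lies on the front face of the gripper's body, between the roots of the fingers; the fingertips stand 73 mm ahead of it and the grasp point (between the pads) lies 54 mm ahead of it; z points along the fingers, y is the line along which they close (so a half turn about z gives the same grasp; the last joint's range is limited). The gripper opens to 85 mm and grips with 20 to 120 N. Pads are 22 mm wide; open, the fingers measure 114 mm over their backs; the gripper's body (76 mm by 85 mm) begins 54 mm behind the grasp point. The pads swing forward as they close: fully open they stand 13 mm farther back than shut.
Start: joints at [1.018, 0.477, 0.022, 1.555, -0.011, 1.109, -0.083], TCP at [0.29, -0.609, 0.304] pointing down, gripper open.
Joint ranges: [-2.96, 2.96], [-0.34, 2.1], [-1.41, 1.46], [0.24, 2.44], [-1.37, 4.51], [0.17, 1.92], [-2.96, 2.96]. Speed limits (rad/s): [2.39, 2.39, 3.14, 3.14, 3.14, 3.14, 3.14].

## Interface

Orientations are given as a unit quaternion [w, x, y, z].
In Python, from station import bot, optics gives the robot as it stands.
- The arm moves only by the tool drive_tool, never from a script. Its argument "deltas" is a list of rows, each an object with "gripper": the closure in counts, from 0 (fully open) to 255 (shut); "offset": the shift along the tool's x, y, z in units of 1000 mm (1.0 is 1000 mm), a list of three; "angular": the turn, a rotation vector about the tool's x, y, z in units of 45 degrees (1.0 is 45 degrees), a list of three. In form: [{"gripper": gripper, "offset": [dx, dy, dz], "angular": [rx, ry, rz]}, ...]. A call has 1 to 5 rows; each row is the pose to reach, as a shift and turn from the pose commanded when the call began, along the tool's axes at that moment; what a row does not reach only later rows make up. A row lasts 1/10 s, in which the tool goes at most 50 mm and 8.59 degrees, less where a joint would pass 70% of its speed; a pose out of reach is approached as far as the arm can. A call with a number of a shift or a turn outside -1 to 1 is refused whole. A call with a gripper value outside its range is refused whole. The fingers move at their own pace and stop on an object; "grip_force" is the grip in N (left out, the last holds). Time passes only in rows, so rows that repeat a pose let the fingers close. It gives the time, the measured TCP pose, the force, the opening and the grip force at its end, in the units of the state.
- bot.get_obs(): the state, without advancing time (a new reading comes with each control period).
- optics.read_camera(name): name is "scene" or "top" or "wrist"; returns the picture (384x512x3 uint8, blue, green, red); there is no depth.
- optics.camera_model(name): a dict with "fx", "fy", "cx", "cy" (pixels), "cam_to_world" (4x4, takes a point from camera to world coordinates). Camera axes: x right, y up, looking along -z (the intrinsics and any distortion apply to the point x, -y, -z); pixel columns grow to the right and rows downward; lengths in m; the calibration is good to about 2 mm. The wrist camera is an equidistant fisheye: a pixel r from the principal point sees the ray r / f radians off the axis. A picture is of the moment at which its call begins: read the wrist's pose just before it. camera_model takes no time and is no camera call; for the wrist camera it gives the pose at the moment of the call.
- bot.hand_in(): hands the job in; it is judged then, once.
The state is a dict: "t": time; "q": joint angles; "joint_vel": joint speeds; "joint_torque": joint torques, N m; "eef_pos": TCP position; "tool_rot": TCP orientation; "contact_force": force on the tool from outside, world axes, zero at the start; "torque": the same for the moment, N m; "gripper_width": opening from 0.0 (shut) to 1.0 (fully open); "grasp_force": force on a finger pad.
Only numpy, scipy, OpenCV 4.12 (cv2) and the standard library are available. Lean on these libraries where they do the work, as an engineer would, in place of code of your own. Each camera call takes 0.05 s, during which the arm holds its last target. There are 200 camera calls.

## Task

Wheel the little blue sole caddy by its push bar to the finishing machine's dock: first roll it forward, still clear of the dock, until both swivel castors at the handle end trail straight behind their pivots. Then steer it nose first and square into the yellow-taped bay and press it gently home, until its ball stud has snapped in behind the two rollers of the catch and its nose sits on the rubber buffers, never leaning on them with more than about 1.5 kg. Leave it parked there by itself with the castors still trailing, never having lifted or tipped it, both soles still in its tray and the can, hammer and spare sole undisturbed.

Things in the scene. Friction and masses are not known exactly. Their poses are not given: they have to be found in the camera images.
- caddy: Wheeled caddy, blue-rimmed wooden tray 190 x 130 mm, rim 71 mm high, about 0.95 kg with its soles. Origin on the bench under the tray's middle; +x to the nose (the way it is pushed), +y left, z up. 30 mm wheels: two fixed ones at the nose, two swivel castors at the handle end. Rolls freely (under 1 N).
- nose_axle (a point): Midpoint between the two FIXED nose wheels, on the bench, 62 mm ahead of the caddy's origin (wheels at y = +-45 mm); axes as the caddy's. These wheels roll only along x, so the caddy turns about this point: moving the push bar sideways swings the tail. Dragging this point sideways skids the wheels, at some 2 to 4 N.
- push_bar (a point): Middle of the push bar, a level bar across the handle end along the caddy's y: x = -135 mm, 116 mm above the bench; axes as the caddy's. Black grip, 17 mm thick to look at, firm core 13 mm, free for y = +-45 mm. Can be pinched from above, fingers fore and aft; the nearest thing ahead of it is the tray's rear rim, 40 mm on and 45 mm lower.
- striker: Steel ball stud fixed to the caddy's nose: ball 14 mm across on a 7 mm neck. Origin at the ball's centre, 150 mm ahead of the caddy's origin and 58 mm above the bench; axes as the caddy's.
- nose_rail: Flat dark steel rail across the caddy's nose and fixed to it, 6 x 130 x 28 mm, that meets the dock's buffers. Origin at the middle of its underside, 98 mm ahead of the caddy's origin, 43 mm above the bench.
- castor_left_wheel (a point): Centre of the left (+y) swivel castor's wheel, 14 mm from the castor's upright pivot at x = -66, y = 45 mm of the caddy. Its +x points from wheel to pivot: along the caddy's +x when it trails straight, the wheel then at x = -80 mm. Swivels freely all round; starts turned a wrong way. Rolling the caddy straight ahead 60 to 110 mm swings it round.
- castor_right_wheel (a point): Same for the right swivel castor (caddy's -y side), pivot at x = -66, y = -45 mm of the caddy.
- dock: Dock bolted to the bench by the finishing machine. Origin on the bench at its entry, on the centre line; +x is the way in, along which the parked caddy points; z up. A blue slotted base (x = 25 to 155 mm, 130 wide, 35 high) carries a grey catch unit: flared mouth, two sprung brass rollers 8 mm apart that snap round the ball stud, and rubber buffers at y = +-50 mm for the nose rail.
- bay_mark (a point): Middle of the parking bay marked with yellow tape on the bench, 250 x 190 mm, 135 mm before the dock's origin; axes as the dock's. The parked caddy's tray stands within its two side lines, its nose at or just over the end line.
- catch_mid (a point): Middle of the catch's setting range: 45 mm past the dock's origin on the centre line, 58 mm up; axes as the dock's. The catch unit is clamped in long slots: the ball's centre comes home anywhere from 30 mm before to 30 mm beyond this point, not measured, to be felt. The mouth begins 43 mm before the ball's home, 57 mm wide between its cheeks, and narrows to 18 mm at the rollers.
- catch_entry (a point): Centre line at the dock's origin, 58 mm up; axes as the dock's. Feel of the catch: resistance climbs to 7 to 8 N, falls to nothing and pulls in as the ball snaps behind the rollers (16 mm from first touch to home); 1 mm before home the buffers meet the nose rail and add 4 N per mm, 9 mm at most. A push that reaches 10 to 12 N is surely home; over 15 N on the buffers is ramming. The catch holds by itself.
- sole_left: Child's shoe sole lying loose in the tray's left half, its length along the caddy's x: 165 x 56 x 26 mm, 90 g, terracotta with a pale top. Origin at the centre of its underside.
- sole_right: The same, in the tray's right half.
- adhesive_can: Closed steel adhesive can with a red label, 84 mm across, 105 mm high, loose on the bench; leave it alone. Origin at the centre of its underside.
- hammer: Hammer lying loose on the bench; leave it alone. Origin under its middle, +x towards its head.
- spare_sole: White shoe sole lying loose on the bench, 255 x 92 x 34 mm; leave it alone. Origin at the centre of its underside.

How it is judged:
By the outcome, as a careful person would: the job done as asked, in the order asked, and still so for the second after the job is handed in, with the robot touching nothing.
It also fails if it takes over 56 s, if anything falls off the work surface, if the arm or the gripper's body presses on something with over 40 N, if the wrist force passes 120 N, or if a joint passes its speed limit or range.

## Working session

There is one attempt and no reset: what is moved stays moved. The work goes in short steps, Python scripts to look and compute and a tool call to move; the robot and the scene stay as the last step left them, time stands still between calls to the robot, and variables do not carry over. Pictures are saved under pics/ and viewed, at most 10 in all, crops included, and the job is handed in when it is done.

Besides the shell and the picture viewer there is one more tool, called in YAML: its name, and indented under it one key for each argument. drive_tool: Moves the arm, as the interface text tells. Its arguments: {"type":"object","properties":{"deltas":{"type":"array"},"grip_force":{"type":"number"}},"required":["deltas"]}

```bash
mkdir -p pics; ls; python3 - <<'E'
from station import bot, optics
import cv2
print(bot.get_obs())
for n in("top","scene"):
    im=optics.read_camera(n); cv2.imwrite(f"pics/{n}0.png",im); m=optics.camera_model(n); print(n,m)
    cv2.imwrite(f"pics/{n}0b.png",cv2.resize(im,(800,600),interpolation=cv2.INTER_CUBIC))
E
```

```text
pics
{'t': 0.0, 'q': array([ 1.01790876,  0.47777772,  0.02235895,  1.55644816, -0.01149627,
        1.10932273, -0.08312065]), 'joint_vel': array([ 1.90439039e-04, -1.34754035e-03, -1.01161311e-03, -2.15370994e-04,
       -7.98086102e-06, -1.66958959e-03,  3.25028308e-04]), 'joint_torque': array([ 2.22103654e-04, -5.96451008e+01,  1.60784416e+00, -2.81195498e+01,
        1.24150506e-02,  9.37651290e-03,  3.07658991e-05]), 'eef_pos': array([ 0.29021387, -0.60891227,  0.30294238]), 'tool_rot': array([-8.72066782e-04,  9.75373443e-01,  2.20557955e-01, -2.72840124e-04]), 'contact_force': array([-0.60699117,  0.47452804, -0.03871536]), 'torque': array([ 0.00440627,  0.01675904, -0.03963942]), 'grasp_force': 0.0, 'gripper_width': 1.0010034798819112}
top {'fx': 407.7536733252865, 'fy': 407.7536733252865, 'cx': 253.33515469587826, 'cy': 184.55501616047468, 'cam_to_world': array([[ 0.01244103,  0.99289741, -0.11832137,  0.50240839],
       [-0.99982144,  0.01403557,  0.01265256,  0.00240919],
       [ 0.0142234 ,  0.11814283,  0.99289474,  1.08341925],
       [ 0.        ,  0.        ,  0.        ,  1.        ]])}
scene {'fx': 348.321567012172, 'fy': 348.321567012172, 'cx': 258.37287055476315, 'cy': 197.05750307847356, 'cam_to_world': array([[ 0.33814851, -0.7433327 ,  0.57715863,  1.15605872],
       [ 0.94105266,  0.27274033, -0.20008147, -0.18623954],
       [-0.00868734,  0.61079391,  0.79174196,  0.87002402],
       [ 0.        ,  0.        ,  0.        ,  1.        ]])}
```

View pics/top0b.png

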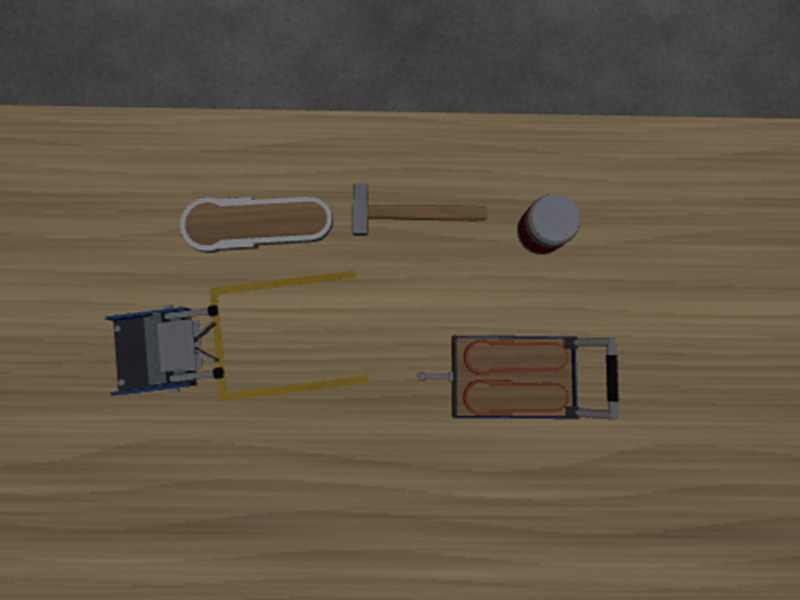

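View pics/scene0b.png

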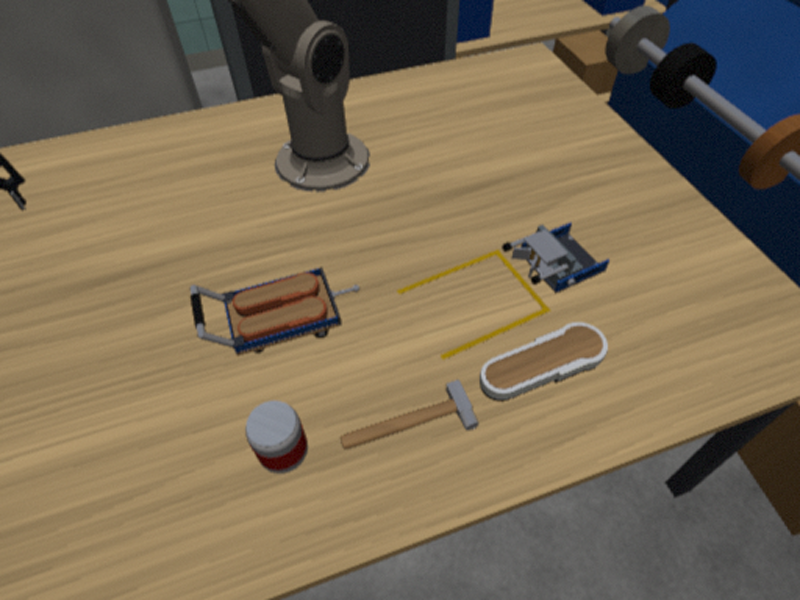

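The top view (800 px wide) shows the caddy with its bar at about (613,378) and ball at (422,377), pointing left. The dock and bay are at the left, turned a few degrees, and the can, hammer and spare sole lie above. I'll enlarge for measuring.

```bash
python3 - <<'E'
import cv2,numpy as np
im=cv2.imread("pics/top0.png")
# x5 crops, side by side stacked: dock x 60-220,y165-265 ; caddy x 260-420, y 200-280
a=cv2.resize(im[168:260,60:240],None,fx=4.4,fy=4.4,interpolation=cv2.INTER_CUBIC)
b=cv2.resize(im[208:275,255:405],None,fx=5.2,fy=5.2,interpolation=cv2.INTER_CUBIC)
f=lambda c:np.clip(c*1.6,0,255).astype('uint8')
cv2.imwrite("pics/a.png",f(a));cv2.imwrite("pics/b.png",f(b));print(a.shape,b.shape)
E
```

```text
(405, 792, 3) (348, 780, 3)
```

View pics/a.png

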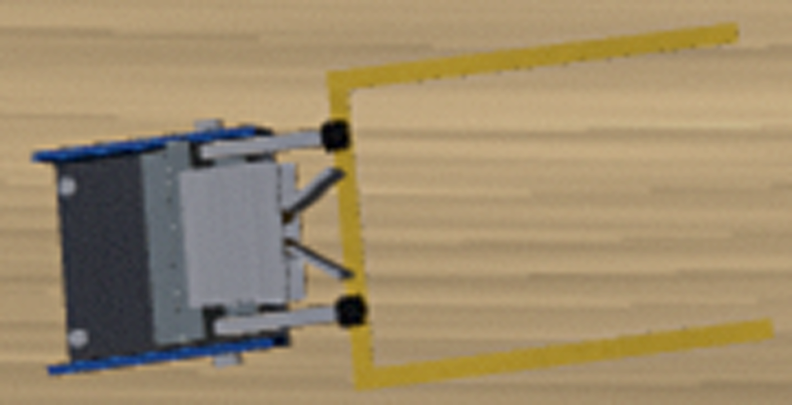

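View pics/b.png

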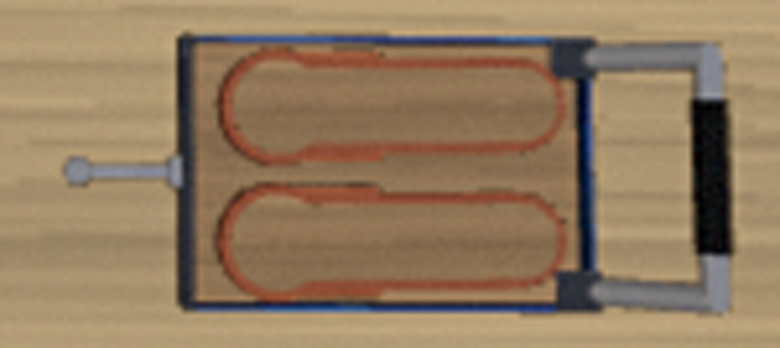

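```bash
cat > h.py <<'E'
import numpy as np, cv2
from scipy.optimize import least_squares
def proj(m,P):
    T=np.linalg.inv(m["cam_to_world"]); p=np.atleast_2d(P)@T[:3,:3].T+T[:3,3]
    return np.c_[m["cx"]+m["fx"]*p[:,0]/-p[:,2], m["cy"]-m["fy"]*p[:,1]/-p[:,2]]
def place(s,L):
    c,n=np.cos(s[2]),np.sin(s[2]); L=np.asarray(L,float)
    return np.c_[s[0]+c*L[:,0]-n*L[:,1], s[1]+n*L[:,0]+c*L[:,1], L[:,2]]
def fit(m,L,px,s0):
    r=least_squares(lambda s:(proj(m,place(s,L))-px).ravel(),s0,loss='soft_l1')
    return r.x, (proj(m,place(r.x,L))-px)
def uncrop(p,ox,oy,k): return np.array([ox,oy])+(np.array(p)+.5)/k-.5
E
python3 - <<'E'
from h import *
from station import optics
m=optics.camera_model("top"); np.set_printoptions(precision=4,suppress=True)
px=uncrop([(328,72),(357,388),(740,32),(774,328)],60,168,4.4)
for o in(0,.005,-.005):
  s,r=fit(m,[(-.01+o,-.095-o,0),(-.01+o,.095+o,0),(-.26,-.095,0),(-.26,.095,0)],px,[.4,.4,1.7]); print("dock",s,np.degrees(s[2]),r.ravel())
# catch mouth tips/buffers midlines
T=m["cam_to_world"]
def ray(p,z):
    d=T[:3,:3]@np.array([(p[0]-m["cx"])/m["fx"],-(p[1]-m["cy"])/m["fy"],-1]); return T[:3,3]+d*(z-T[2,3])/d[2]
for q in[(334,135),(350,311),(338,172),(350,274)]: print(q,ray(uncrop(q,60,168,4.4),.058))
L=[(.150,0,.058),(-.135,0,.116),(-.135,-.045,.116),(-.135,.045,.116),(-.095,-.065,.071),(-.095,.065,.071),(.098,-.065,.071),(.098,.065,.071)]
px=uncrop([(77,171),(712,177),(711,100),(713,254),(594,40),(594,308),(180,37),(182,307)],255,208,5.2)
s,r=fit(m,L,px,[.4,-.2,1.57]); print("caddy",s,np.degrees(s[2]),r)
print(place(s,L[:2]))
E
```

```text
dock [0.533  0.3032 1.7048] 97.6770087875769 [ 0.1157  0.0397 -0.1098 -0.0615 -0.2568 -1.9302  0.2498  1.8132]
dock [0.5332 0.3005 1.7096] 97.95386253663689 [-1.0864 -1.6463 -0.6285  1.991   0.5278 -2.4418  1.3957  1.2346]
dock [0.5326 0.3056 1.7025] 97.5458999514736 [ 1.3073  1.7955  0.6086 -2.068  -1.0679 -1.5984 -0.7413  2.1811]
(334, 135) [0.5857 0.2849 0.058 ]
(350, 311) [0.4862 0.2713 0.058 ]
(338, 172) [0.5646 0.2816 0.058 ]
(350, 274) [0.5069 0.2722 0.058 ]
caddy [ 0.486  -0.202   1.5736] 90.16026962462975 [[-0.199  -0.353 ]
 [-0.4134  0.0602]
 [-0.7957 -4.2625]
 [-0.0247  4.5956]
 [-0.8355 -0.4909]
 [ 0.4171  1.0999]
 [ 1.3342 -0.7143]
 [ 1.0107  0.6131]]
[[ 0.4856 -0.052   0.058 ]
 [ 0.4864 -0.337   0.116 ]]
```

```bash
cat >> h.py <<'E'
from scipy.spatial.transform import Rotation as Rn
def tgt(obs,x,y,z,psi,base=None):
    """rows' offset/angular from the present pose to TCP (x,y,z), caddy yaw psi deg"""
    w,a,b,c=obs["tool_rot"]; R0=Rn.from_quat([a,b,c,w]); p0=obs["eef_pos"]
    R1=Rn.from_matrix(np.array([[np.cos(t:=np.radians(psi-90)),np.sin(t),0],[np.sin(t),-np.cos(t),0],[0,0,-1]]))
    return np.round(R0.inv().apply(np.array([x,y,z])-p0),4), np.round(np.degrees((R0.inv()*R1).as_rotvec())/45,4)
E
cat > plan.py <<'E'
from h import *
D=np.array([.533,.3032]);PSI=97.7
def plan(A,psi0,th,R,home=.017):
    """axle A; pivot to PSI-th, straight, arc R, straight to axle at home. list of (ax,ay,psi)"""
    t=np.radians(PSI);u=np.array([np.cos(t),np.sin(t)]);v=np.array([-u[1],u[0]])
    al=(A-D)@u; lat=(A-D)@v; th=np.radians(th)
    ls=(lat-R*(1-np.cos(th)))/np.sin(th)
    return al,lat,ls,al+ls*np.cos(th)+R*np.sin(th), home-.088
if __name__=="__main__":
    A=np.array([.486,-.140])
    for th in(24,27,30):
        for R in(.2,.25,.3): print(th,R,np.round(plan(A,90.16,th,R),3))
E
python3 plan.py; python3 - <<'E'
from h import *
from station import bot,optics
m=optics.camera_model("top");T=m["cam_to_world"]
o=bot.get_obs(); print(tgt(o,.4864,-.337,.24,90.16))
for q in[(362,236),(370,219),(487,219),(330,235),(255,246),(183,235)]:
    p=np.array(q)/1.5625; d=T[:3,:3]@np.array([(p[0]-m["cx"])/m["fx"],-(p[1]-m["cy"])/m["fy"],-1]); print(q,(T[:3,3]+d*(.02-T[2,3])/d[2])[:2])
E
```

```text
24 0.2 [-0.433  0.106  0.218 -0.152 -0.071]
24 0.25 [-0.433  0.106  0.207 -0.142 -0.071]
24 0.3 [-0.433  0.106  0.197 -0.131 -0.071]
27 0.2 [-0.433  0.106  0.185 -0.177 -0.071]
27 0.25 [-0.433  0.106  0.173 -0.165 -0.071]
27 0.3 [-0.433  0.106  0.161 -0.153 -0.071]
30 0.2 [-0.433  0.106  0.158 -0.196 -0.071]
30 0.25 [-0.433  0.106  0.145 -0.182 -0.071]
30 0.3 [-0.433  0.106  0.132 -0.169 -0.071]
(array([ 0.2941, -0.161 ,  0.0632]), array([-0.002 ,  0.0006,  0.5628]))
(362, 236) [0.71777605 0.04736955]
(370, 219) [0.74740761 0.03431385]
(487, 219) [ 0.75054617 -0.16524556]
(330, 235) [0.71866876 0.10161388]
(255, 246) [0.69783202 0.22763838]
(183, 235) [0.71485987 0.34964293]
```

drive_tool:
  deltas:
    - {"gripper": 90, "offset": [0.04, -0.022, 0.008], "angular": [0, 0, 0.12]}
    - {"gripper": 90, "offset": [0.08, -0.044, 0.016], "angular": [-0.001, 0, 0.24]}
    - {"gripper": 90, "offset": [0.12, -0.066, 0.025], "angular": [-0.001, 0, 0.36]}
    - {"gripper": 90, "offset": [0.16, -0.088, 0.034], "angular": [-0.002, 0, 0.48]}
    - {"gripper": 90, "offset": [0.2, -0.11, 0.043], "angular": [-0.002, 0, 0.563]}
  grip_force: 30

```text
t: 0.6
eef_pos: [0.4243, -0.4222, 0.2603]
tool_rot: [0.001, 1.0, -0.001, -0.0]
contact_force: [0.9, 0.4, -0.7]
gripper_width: 0.65
grasp_force: 0.0
```

```bash
python3 - <<'E'
from h import *
from station import bot
o=bot.get_obs(); print(o["t"],o["eef_pos"],o["gripper_width"],tgt(o,.4864,-.337,.24,90.16))
E
```

```text
0.6 [ 0.42427285 -0.42223719  0.26029259] 0.6495696432003542 (array([ 0.062 , -0.0853,  0.0202]), array([ 0.0015,  0.    , -0.0049]))
```

drive_tool:
  deltas:
    - {"gripper": 90, "offset": [0.025, -0.034, 0.008], "angular": [0, 0, 0]}
    - {"gripper": 90, "offset": [0.05, -0.068, 0.016], "angular": [0.001, 0, -0.003]}
    - {"gripper": 90, "offset": [0.062, -0.0853, 0.02], "angular": [0.0015, 0, -0.005]}
    - {"gripper": 90, "offset": [0.062, -0.0853, 0.02], "angular": [0.0015, 0, -0.005]}
    - {"gripper": 90, "offset": [0.062, -0.0853, 0.02], "angular": [0.0015, 0, -0.005]}

```text
t: 1.1
eef_pos: [0.4852, -0.3386, 0.2405]
tool_rot: [0.0, 1.0, 0.004, -0.0]
contact_force: [-0.1, -0.8, -0.6]
gripper_width: 0.644
grasp_force: 0.0
```

```bash
python3 - <<'E'
from h import *
from station import bot,optics
o=bot.get_obs(); print(o["t"],o["eef_pos"],o["gripper_width"],o["contact_force"],tgt(o,.4864,-.337,.169,90.16))
m=optics.camera_model("wrist");print(m)
cv2.imwrite("pics/w1.png",optics.read_camera("wrist"))
# where the bar should show (equidistant)
T=np.linalg.inv(m["cam_to_world"])
for P in[(.4864,-.337,.116),(.4504,-.337,.116),(.5224,-.337,.116)]:
    p=T[:3,:3]@np.array(P)+T[:3,3]; x,y,z=p[0],-p[1],-p[2]; r=np.hypot(x,y);th=np.arctan2(r,z);print(m["cx"]+m["fx"]*th*x/r,m["cy"]+m["fy"]*th*y/r)
E
```

```text
1.1 [ 0.48516545 -0.33862699  0.2405118 ] 0.6435067060607712 [-0.08779708 -0.77183459 -0.61898952] (array([ 0.0013, -0.0016,  0.0715]), array([0.0005, 0.0008, 0.0055]))
{'fx': 297.3186396354542, 'fy': 297.3186396354542, 'cx': 254.48144993121088, 'cy': 196.2769042605051, 'cam_to_world': array([[ 7.61413143e-03,  9.53782890e-01,  3.00400106e-01,
         5.62211567e-01],
       [-9.99970946e-01,  7.37171039e-03,  1.94040868e-03,
        -3.37926582e-01],
       [-3.63733984e-04, -3.00406153e-01,  9.53811308e-01,
         3.10260686e-01],
       [ 0.00000000e+00,  0.00000000e+00,  0.00000000e+00,
         1.00000000e+00]])}
252.4365835407892 216.17264142120817
252.19892930963704 260.8254575529796
252.74059312155202 165.64762852230038
```

View pics/w1.png

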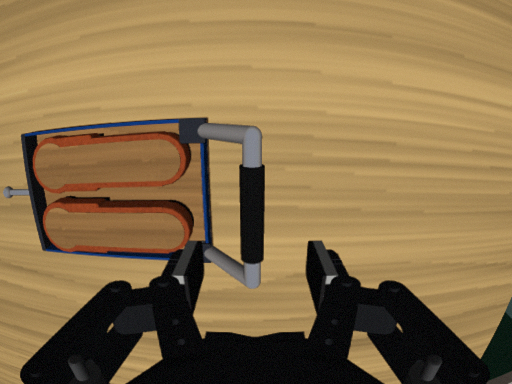

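The wrist picture shows the bar's grip centred at (252,214), with ends at rows 165 and 262. I predicted (252,216), so the caddy pose holds. Next I descend and pinch.

drive_tool:
  deltas:
    - {"gripper": 90, "offset": [0.001, -0.0015, 0.025], "angular": [0, 0, 0.003]}
    - {"gripper": 90, "offset": [0.001, -0.0015, 0.05], "angular": [0, 0, 0.004]}
    - {"gripper": 90, "offset": [0.001, -0.0015, 0.0715], "angular": [0, 0, 0.005]}
    - {"gripper": 90, "offset": [0.001, -0.0015, 0.0715], "angular": [0, 0, 0.005]}
    - {"gripper": 120, "offset": [0.001, -0.0015, 0.0715], "angular": [0, 0, 0.005]}
  grip_force: 30

```text
t: 1.65
eef_pos: [0.4857, -0.3385, 0.1697]
tool_rot: [0.0, 1.0, 0.0, -0.0]
contact_force: [0.8, -0.1, -0.0]
gripper_width: 0.529
grasp_force: 0.0
```

drive_tool:
  deltas:
    - {"gripper": 150, "offset": [0, 0, 0], "angular": [0, 0, 0]}
    - {"gripper": 180, "offset": [0, 0, 0], "angular": [0, 0, 0]}
    - {"gripper": 210, "offset": [0, 0, 0], "angular": [0, 0, 0]}
    - {"gripper": 240, "offset": [0, 0, 0], "angular": [0, 0, 0]}
    - {"gripper": 255, "offset": [0, 0, 0], "angular": [0, 0, 0]}

```text
t: 2.15
eef_pos: [0.4868, -0.3374, 0.1701]
tool_rot: [0.001, 1.0, 0.001, 0.001]
contact_force: [-0.5, -0.2, 3.9]
gripper_width: 0.14
grasp_force: 29.3
```

drive_tool:
  deltas:
    - {"gripper": 255, "offset": [0, 0, 0], "angular": [0, 0, 0]}
    - {"gripper": 255, "offset": [0, 0, 0], "angular": [0, 0, 0]}

```text
t: 2.35
eef_pos: [0.4869, -0.3374, 0.17]
tool_rot: [0.001, 1.0, 0.001, 0.001]
contact_force: [-1.3, -0.7, 5.4]
gripper_width: 0.14
grasp_force: 29.4
```

```bash
python3 - <<'E'
from h import *
from station import bot,optics
o=bot.get_obs(); print(o["t"],o["eef_pos"],o["tool_rot"],o["gripper_width"],o["contact_force"],o["torque"])
E
```

```text
2.35 [ 0.48687094 -0.33744387  0.17000219] [6.00034408e-04 9.99998718e-01 1.27622223e-03 7.58834380e-04] 0.14043432661631453 [-1.29123745 -0.73762009  5.38826393] [-0.00310787  0.11403233  0.06123623]
```

```bash
cat > traj.py <<'E'
from h import *
def rows(poses,dz=0.0,g=255):
    """poses: (bar x,y,psi deg) list incl. the start; print calls of 5 rows"""
    for i in range(0,len(poses)-1,5):
        b=poses[i]; a=np.radians(b[2]-90); out=[]
        for p in poses[i+1:i+6]:
            d=np.array(p[:2])-b[:2]
            out.append([round(d@[np.cos(a),np.sin(a)],4),round(d@[np.sin(a),-np.cos(a)],4),round((b[2]-p[2])/45,4)])
        print(out)
def bar(ax,ay,psi,L=.197): t=np.radians(psi); return np.array([ax-L*np.cos(t),ay-L*np.sin(t),psi])
def ease(n,r=3):  # n rows, soft start & stop over r rows; returns 0..1
    v=np.minimum(1,np.minimum(np.arange(n)+.5,n-.5-np.arange(n))/r); return np.r_[0,np.cumsum(v)/v.sum()]
E
python3 - <<'E'
from traj import *
A=np.array([.4864,-.1404]);p0,p1=90.15,70.7
print("pivot");rows([bar(*A,p0+(p1-p0)*e) for e in ease(15)])
t=np.radians(p1)
print("straight");P=[bar(*(A+.173*e*np.array([np.cos(t),np.sin(t)])),p1) for e in ease(20)];rows(P);print(P[-1])
E
```

```text
pivot
[[np.float64(-0.0009), np.float64(-0.0), np.float64(0.006)], [np.float64(-0.0037), np.float64(-0.0), np.float64(0.024)], [np.float64(-0.0084), np.float64(-0.0002), np.float64(0.054)], [np.float64(-0.0139), np.float64(-0.0005), np.float64(0.09)], [np.float64(-0.0195), np.float64(-0.001), np.float64(0.1261)]]
[[np.float64(-0.0056), np.float64(-0.0001), np.float64(0.036)], [np.float64(-0.0111), np.float64(-0.0003), np.float64(0.072)], [np.float64(-0.0167), np.float64(-0.0007), np.float64(0.1081)], [np.float64(-0.0222), np.float64(-0.0013), np.float64(0.1441)], [np.float64(-0.0278), np.float64(-0.002), np.float64(0.1801)]]
[[np.float64(-0.0056), np.float64(-0.0001), np.float64(0.036)], [np.float64(-0.0111), np.float64(-0.0003), np.float64(0.072)], [np.float64(-0.0158), np.float64(-0.0006), np.float64(0.1021)], [np.float64(-0.0185), np.float64(-0.0009), np.float64(0.1201)], [np.float64(-0.0195), np.float64(-0.001), np.float64(0.1261)]]
straight
[[np.float64(0.0), np.float64(-0.0017), np.float64(0.0)], [np.float64(-0.0), np.float64(-0.0068), np.float64(0.0)], [np.float64(-0.0), np.fl
[... 354 characters left out ...]
.0407), np.float64(0.0)], [np.float64(0.0), np.float64(-0.0509), np.float64(0.0)]]
[[np.float64(-0.0), np.float64(-0.0102), np.float64(0.0)], [np.float64(-0.0), np.float64(-0.0204), np.float64(0.0)], [np.float64(-0.0), np.float64(-0.0305), np.float64(0.0)], [np.float64(-0.0), np.float64(-0.0407), np.float64(0.0)], [np.float64(-0.0), np.float64(-0.0509), np.float64(0.0)]]
[[np.float64(-0.0), np.float64(-0.0102), np.float64(0.0)], [np.float64(-0.0), np.float64(-0.0204), np.float64(0.0)], [np.float64(0.0), np.float64(-0.0288), np.float64(0.0)], [np.float64(-0.0), np.float64(-0.0339), np.float64(0.0)], [np.float64(0.0), np.float64(-0.0356), np.float64(0.0)]]
[ 0.47846765 -0.16305122 70.7       ]
```

drive_tool:
  deltas:
    - {"gripper": 255, "offset": [-0.0009, 0, -0.0002], "angular": [0, 0, 0.006]}
    - {"gripper": 255, "offset": [-0.0037, 0, -0.0003], "angular": [0, 0, 0.024]}
    - {"gripper": 255, "offset": [-0.0084, -0.0002, -0.0004], "angular": [0, 0, 0.054]}
    - {"gripper": 255, "offset": [-0.0139, -0.0005, -0.0004], "angular": [0, 0, 0.09]}
    - {"gripper": 255, "offset": [-0.0195, -0.001, -0.0004], "angular": [0, 0, 0.126]}

```text
t: 2.85
eef_pos: [0.4669, -0.336, 0.17]
tool_rot: [0.0, 0.999, -0.049, 0.001]
contact_force: [1.0, 1.6, 5.5]
gripper_width: 0.137
grasp_force: 29.4
```

drive_tool:
  deltas:
    - {"gripper": 255, "offset": [-0.0056, -0.0001, 0], "angular": [0, 0, 0.036]}
    - {"gripper": 255, "offset": [-0.0111, -0.0003, 0], "angular": [0, 0, 0.072]}
    - {"gripper": 255, "offset": [-0.0167, -0.0007, 0], "angular": [0, 0, 0.108]}
    - {"gripper": 255, "offset": [-0.0222, -0.0013, 0], "angular": [0, 0, 0.144]}
    - {"gripper": 255, "offset": [-0.0278, -0.002, 0], "angular": [0, 0, 0.18]}

```text
t: 3.35
eef_pos: [0.4393, -0.3315, 0.17]
tool_rot: [0.0, 0.993, -0.12, 0.001]
contact_force: [1.0, 0.4, 5.0]
gripper_width: 0.141
grasp_force: 29.3
```

drive_tool:
  deltas:
    - {"gripper": 255, "offset": [-0.0056, -0.0001, 0], "angular": [0, 0, 0.036]}
    - {"gripper": 255, "offset": [-0.0111, -0.0003, 0], "angular": [0, 0, 0.072]}
    - {"gripper": 255, "offset": [-0.0158, -0.0006, 0], "angular": [0, 0, 0.102]}
    - {"gripper": 255, "offset": [-0.0185, -0.0009, 0], "angular": [0, 0, 0.12]}
    - {"gripper": 255, "offset": [-0.0195, -0.001, 0], "angular": [0, 0, 0.126]}

```text
t: 3.85
eef_pos: [0.4203, -0.3262, 0.17]
tool_rot: [0.0, 0.986, -0.169, 0.001]
contact_force: [1.3, -1.1, 5.8]
gripper_width: 0.144
grasp_force: 29.4
```

```bash
python3 - <<'E'
from h import *
from station import bot,optics
o=bot.get_obs(); print(o["t"],o["eef_pos"],o["tool_rot"],o["gripper_width"],o["contact_force"],o["torque"])
from traj import bar; print(bar(.4864,-.1404,70.7)); w=o["tool_rot"]; print(90+2*np.degrees(np.arctan2(w[2],w[1])))
E
```

```text
3.85 [ 0.42029449 -0.32622821  0.16998995] [ 4.03937945e-04  9.85650025e-01 -1.68800373e-01  5.46226762e-04] 0.1437726019313502 [ 1.28965006 -1.06446613  5.83739077] [-0.16793875 -0.11094257 -0.04875862]
[ 0.42128866 -0.32632879 70.7       ]
70.56384041983878
```

drive_tool:
  deltas:
    - {"gripper": 255, "offset": [0, -0.0017, -0.0002], "angular": [0, 0, 0]}
    - {"gripper": 255, "offset": [0, -0.0068, -0.0004], "angular": [0, 0, 0]}
    - {"gripper": 255, "offset": [0, -0.0153, -0.0006], "angular": [0, 0, 0]}
    - {"gripper": 255, "offset": [0, -0.0254, -0.0006], "angular": [0, 0, 0]}
    - {"gripper": 255, "offset": [0, -0.0356, -0.0006], "angular": [0, 0, 0]}

```text
t: 4.35
eef_pos: [0.4329, -0.2911, 0.1702]
tool_rot: [0.0, 0.986, -0.167, 0.0]
contact_force: [-0.3, -2.2, 4.5]
gripper_width: 0.14
grasp_force: 29.4
```

drive_tool:
  deltas:
    - {"gripper": 255, "offset": [0, -0.0102, 0], "angular": [0, 0, 0]}
    - {"gripper": 255, "offset": [0, -0.0204, 0], "angular": [0, 0, 0]}
    - {"gripper": 255, "offset": [0, -0.0305, 0], "angular": [0, 0, 0]}
    - {"gripper": 255, "offset": [0, -0.0407, 0], "angular": [0, 0, 0]}
    - {"gripper": 255, "offset": [0, -0.0509, 0], "angular": [0, 0, 0]}

```text
t: 4.85
eef_pos: [0.4496, -0.2433, 0.1702]
tool_rot: [0.0, 0.986, -0.167, 0.0]
contact_force: [-0.7, -1.0, 4.0]
gripper_width: 0.136
grasp_force: 29.4
```

drive_tool:
  deltas:
    - {"gripper": 255, "offset": [0, -0.0102, 0], "angular": [0, 0, 0]}
    - {"gripper": 255, "offset": [0, -0.0204, 0], "angular": [0, 0, 0]}
    - {"gripper": 255, "offset": [0, -0.0305, 0], "angular": [0, 0, 0]}
    - {"gripper": 255, "offset": [0, -0.0407, 0], "angular": [0, 0, 0]}
    - {"gripper": 255, "offset": [0, -0.0509, 0], "angular": [0, 0, 0]}

```text
t: 5.35
eef_pos: [0.4664, -0.1954, 0.1702]
tool_rot: [0.0, 0.986, -0.168, 0.0]
contact_force: [0.3, -0.7, 3.5]
gripper_width: 0.14
grasp_force: 29.4
```

drive_tool:
  deltas:
    - {"gripper": 255, "offset": [0, -0.0102, 0], "angular": [0, 0, 0]}
    - {"gripper": 255, "offset": [0, -0.0204, 0], "angular": [0, 0, 0]}
    - {"gripper": 255, "offset": [0, -0.0288, 0], "angular": [0, 0, 0]}
    - {"gripper": 255, "offset": [0, -0.0339, 0], "angular": [0, 0, 0]}
    - {"gripper": 255, "offset": [0, -0.0356, 0], "angular": [0, 0, 0]}

```text
t: 5.85
eef_pos: [0.4783, -0.1618, 0.1702]
tool_rot: [-0.0, 0.986, -0.167, 0.0]
contact_force: [-0.1, -0.9, 3.4]
gripper_width: 0.139
grasp_force: 29.4
```

```bash
python3 - <<'E'
from h import *
from station import bot,optics
o=bot.get_obs(); print(o["t"],o["eef_pos"],o["tool_rot"],o["contact_force"],o["torque"])
w=o["tool_rot"]; print(90+2*np.degrees(np.arctan2(w[2],w[1])))
im=optics.read_camera("top"); sc=optics.read_camera("scene"); cv2.imwrite("pics/top2.png",im);cv2.imwrite("pics/sc2.png",sc)
a=cv2.resize(im[160:270,190:370],None,fx=4.4,fy=4.4,interpolation=cv2.INTER_CUBIC)
b=cv2.resize(sc[150:250,110:310],None,fx=4,fy=4,interpolation=cv2.INTER_CUBIC)
cv2.imwrite("pics/c.png",np.clip(a*1.6,0,255).astype('uint8'));cv2.imwrite("pics/d.png",np.clip(b*1.3,0,255).astype('uint8'))
E
```

```text
5.85 [ 0.47825834 -0.16179328  0.1702373 ] [-8.08925902e-07  9.85943823e-01 -1.67076930e-01  2.77500372e-04] [-0.05007573 -0.90909831  3.4477438 ] [-0.15030294 -0.06198121 -0.17895665]
70.76418148774617
```

View pics/c.png

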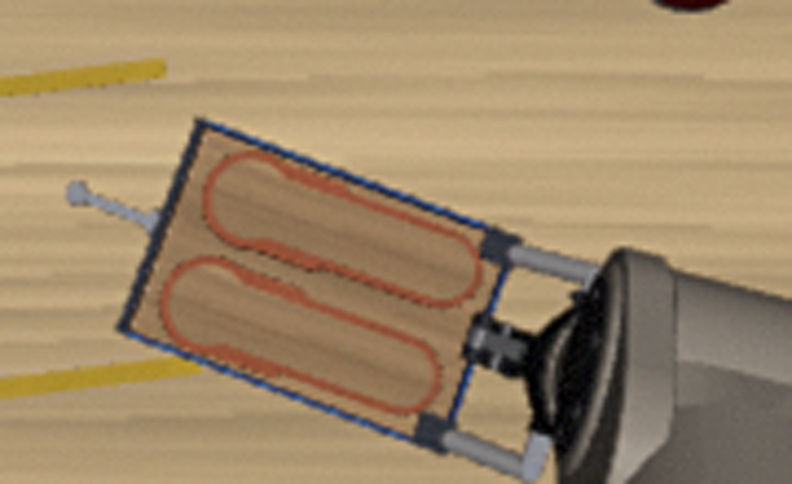

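View pics/d.png

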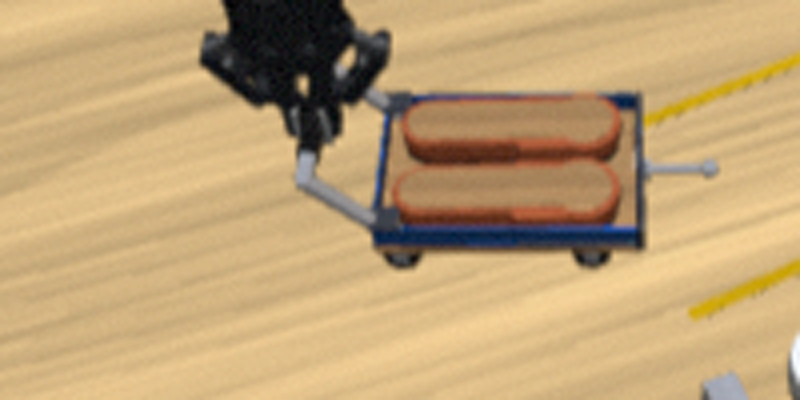

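The ball is at (77,193) and the rim corners at (200,120), (122,330), (520,238) and (443,450). The soles lie in place, and the rear wheel sits behind near the rear corner, so that castor trails. Fitting the pose next.

```bash
python3 - <<'E'
from h import *
from station import optics
from traj import *
from plan import plan
m=optics.camera_model("top"); np.set_printoptions(precision=4,suppress=True)
L=[(.150,0,.058),(-.095,-.065,.071),(-.095,.065,.071),(.098,-.065,.071),(.098,.065,.071)]
px=uncrop([(77,193),(520,238),(443,450),(200,120),(122,330)],190,160,4.4)
s,r=fit(m,L,px,[.54,0,1.2]); print("caddy",s[:2],np.degrees(s[2]),r.ravel())
t=s[2];A=s[:2]+.062*np.array([np.cos(t),np.sin(t)]);print("axle img",A)
t=np.radians(70.75);A2=np.array([.4783,-.1618])+.197*np.array([np.cos(t),np.sin(t)]);print("axle tcp",A2)
D=np.array([.533,.3032]);t=np.radians(97.7);u=np.array([np.cos(t),np.sin(t)]);v=np.array([-u[1],u[0]])
for a in(A,A2):print((a-D)@u,(a-D)@v)
print(place(s,L[:1]))
E
```

```text
caddy [ 0.5246 -0.036 ] 70.3454068412337 [-0.0939  0.0097  0.2674 -0.7125  0.111   0.9396  0.2827 -0.8677 -0.6414
  0.5675]
axle img [0.5454 0.0223]
axle tcp [0.5432 0.0242]
-0.27998379222599895 0.02532428189516635
-0.27787187736044516 0.02722744015593882
[[0.575  0.1052 0.058 ]]
```

```bash
python3 - <<'E'
from traj import *
A=np.array([.5443,.0233]);p0=70.6;R=.237
t0=np.radians(p0);C=A+R*np.array([-np.sin(t0),np.cos(t0)]);P=[]
for e in ease(15):
    p=p0+27.1*e;t=np.radians(p);P.append(bar(*(C+R*np.array([np.sin(t),-np.cos(t)])),p))
rows(P);print(P[0],P[-1])
E
```

```text
[[np.float64(0.0013), np.float64(-0.0016), np.float64(-0.0084)], [np.float64(0.0051), np.float64(-0.0063), np.float64(-0.0335)], [np.float64(0.0112), np.float64(-0.0143), np.float64(-0.0753)], [np.float64(0.0182), np.float64(-0.0243), np.float64(-0.1255)], [np.float64(0.0248), np.float64(-0.0345), np.float64(-0.1756)]]
[[np.float64(0.0076), np.float64(-0.0095), np.float64(-0.0502)], [np.float64(0.0148), np.float64(-0.0193), np.float64(-0.1004)], [np.float64(0.0216), np.float64(-0.0293), np.float64(-0.1506)], [np.float64(0.028), np.float64(-0.0397), np.float64(-0.2007)], [np.float64(0.034), np.float64(-0.0502), np.float64(-0.2509)]]
[[np.float64(0.0076), np.float64(-0.0095), np.float64(-0.0502)], [np.float64(0.0148), np.float64(-0.0193), np.float64(-0.1004)], [np.float64(0.0205), np.float64(-0.0276), np.float64(-0.1422)], [np.float64(0.0238), np.float64(-0.0327), np.float64(-0.1673)], [np.float64(0.0248), np.float64(-0.0345), np.float64(-0.1756)]]
[ 0.47886426 -0.16251486 70.6       ] [ 5.82014527e-01 -6.14467761e-02  9.77000000e+01]
```

drive_tool:
  deltas:
    - {"gripper": 255, "offset": [0.0013, -0.0016, -0.0001], "angular": [0, 0, -0.0084]}
    - {"gripper": 255, "offset": [0.0051, -0.0063, -0.0002], "angular": [0, 0, -0.0335]}
    - {"gripper": 255, "offset": [0.0112, -0.0143, -0.0003], "angular": [0, 0, -0.0753]}
    - {"gripper": 255, "offset": [0.0182, -0.0243, -0.0004], "angular": [0, 0, -0.1255]}
    - {"gripper": 255, "offset": [0.0248, -0.0345, -0.0005], "angular": [0, 0, -0.1756]}

```text
t: 6.45
eef_pos: [0.5136, -0.1373, 0.1705]
tool_rot: [0.0, 0.995, -0.097, 0.0]
contact_force: [0.6, -0.5, -0.5]
gripper_width: 0.142
grasp_force: 29.2
```

drive_tool:
  deltas:
    - {"gripper": 255, "offset": [0.0076, -0.0095, 0], "angular": [0, 0, -0.0502]}
    - {"gripper": 255, "offset": [0.0148, -0.0193, 0], "angular": [0, 0, -0.1004]}
    - {"gripper": 255, "offset": [0.0216, -0.0293, 0], "angular": [0, 0, -0.1506]}
    - {"gripper": 255, "offset": [0.028, -0.0397, 0], "angular": [0, 0, -0.2007]}
    - {"gripper": 255, "offset": [0.034, -0.0502, 0], "angular": [0, 0, -0.2509]}

```text
t: 6.95
eef_pos: [0.5566, -0.0949, 0.1706]
tool_rot: [0.0, 1.0, 0.001, 0.0]
contact_force: [0.8, -0.2, -1.8]
gripper_width: 0.137
grasp_force: 29.2
```

drive_tool:
  deltas:
    - {"gripper": 255, "offset": [0.0076, -0.0095, 0], "angular": [0, 0, -0.0502]}
    - {"gripper": 255, "offset": [0.0148, -0.0193, 0], "angular": [0, 0, -0.1004]}
    - {"gripper": 255, "offset": [0.0205, -0.0276, 0], "angular": [0, 0, -0.1422]}
    - {"gripper": 255, "offset": [0.0238, -0.0327, 0], "angular": [0, 0, -0.1673]}
    - {"gripper": 255, "offset": [0.0248, -0.0345, 0], "angular": [0, 0, -0.1756]}

```text
t: 7.45
eef_pos: [0.5812, -0.0603, 0.1707]
tool_rot: [-0.0, 0.998, 0.069, 0.0]
contact_force: [0.6, -0.3, -2.9]
gripper_width: 0.141
grasp_force: 29.3
```

```bash
python3 - <<'E'
from h import *
from station import bot,optics
o=bot.get_obs(); print(o["t"],o["eef_pos"],o["tool_rot"],o["contact_force"],o["torque"])
w=o["tool_rot"]; print(90+2*np.degrees(np.arctan2(w[2],w[1])))
im=optics.read_camera("top"); cv2.imwrite("pics/top3.png",im)
a=cv2.resize(im[160:270,90:270],None,fx=4.4,fy=4.4,interpolation=cv2.INTER_CUBIC)
cv2.imwrite("pics/e.png",np.clip(a*1.6,0,255).astype('uint8'))
E
```

```text
7.45 [ 0.58115084 -0.06034714  0.17066465] [-5.05696260e-07  9.97615811e-01  6.90120419e-02  1.76340155e-04] [ 0.5671498  -0.3274781  -2.91325436] [-0.06218141 -0.21338116 -0.11763248]
97.9144884331487
```

View pics/e.png

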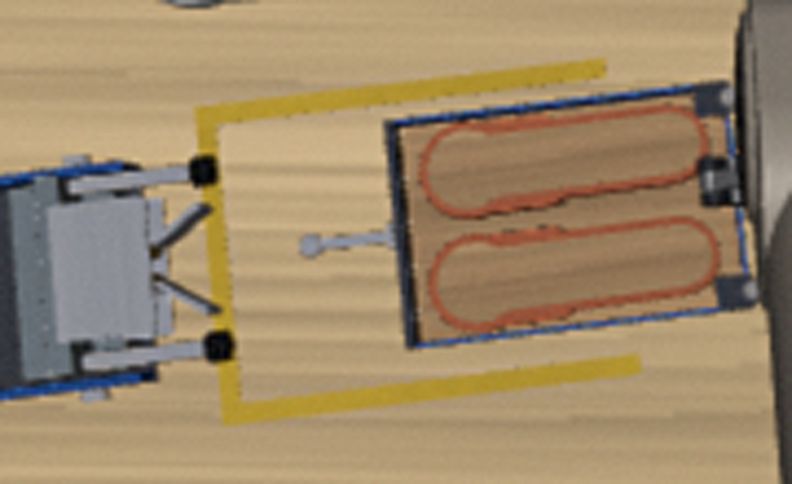

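The caddy is nearly square in the bay. Ball (312,245), rim corners (385,120), (412,348), (735,85), (757,303), buffers (204,171) and (218,346), and tape corners (196,107) and (225,424).

```bash
python3 - <<'E'
from h import *
from station import optics
m=optics.camera_model("top"); np.set_printoptions(precision=4,suppress=True)
U=lambda q:uncrop(q,90,160,4.4)
L=[(.150,0,.058),(-.095,-.065,.071),(-.095,.065,.071),(.098,-.065,.071),(.098,.065,.071)]
s,r=fit(m,L,U([(312,245),(735,85),(757,303),(385,120),(412,348)]),[.56,.05,1.7]); print("caddy",s[:2],np.degrees(s[2]),r.ravel())
d,r=fit(m,[(-.01,-.095,0),(-.01,.095,0),(-.26,-.09,0),(-.26,.09,0)],U([(196,107),(225,424),(607,68),(641,364)]),[.53,.3,1.7]);print("dock",d[:2],np.degrees(d[2]),r.ravel())
T=m["cam_to_world"]
def ray(p,z):
    e=T[:3,:3]@np.array([(p[0]-m["cx"])/m["fx"],-(p[1]-m["cy"])/m["fy"],-1]); return T[:3,3]+e*(z-T[2,3])/e[2]
u=np.array([np.cos(d[2]),np.sin(d[2])]);v=np.array([-u[1],u[0]])
def rel(p): q=np.array(p)[:2]-d[:2]; return q@u,q@v
for q in[(204,171),(218,346),(208,208),(216,312)]: print(q,rel(ray(U(q),.058)))
print("ball",rel(place(s,L[:1])[0]),"ball px",rel(ray(U((312,245)),.058)),"axle",rel(place(s,[(.062,0,0)])[0]),"bar tcp",rel((.58115,-.06035)),"bar cad",rel(place(s,[(-.135,0,0)])[0]))
E
```

```text
caddy [0.5634 0.071 ] 97.47450650434521 [ 0.3447 -0.0004 -1.5563 -1.1455 -0.3311  1.1406  1.1147 -0.2126  0.0826
  0.2134]
dock [0.5326 0.3035] 97.62754968414541 [ 0.029   0.2178 -0.2609 -0.0973  0.1081 -0.069   0.1216 -0.0482]
(204, 171) (np.float64(-0.026542740202044928), np.float64(-0.049503086386318805))
(218, 346) (np.float64(-0.025761647244763895), np.float64(0.050200907849157816))
(208, 208) (np.float64(-0.02696192073213506), np.float64(-0.028163241684234085))
(216, 312) (np.float64(-0.026314853337107775), np.float64(0.031054986656014295))
ball (np.float64(-0.08447091780644567), np.float64(-3.8353148649328554e-05)) ball px (np.float64(-0.08361714953979732), np.float64(-0.00014037228826146785)) axle (np.float64(-0.1724706038747871), np.float64(0.00019670402173620853)) bar tcp (np.float64(-0.3670432639597124), np.float64(0.00020031414322364003)) bar cad (np.float64(-0.36946990109596056), np.float64(0.0007229115508948508))
```

drive_tool:
  deltas:
    - {"gripper": 255, "offset": [0, -0.002, 0.0001], "angular": [0, 0, 0]}
    - {"gripper": 255, "offset": [0, -0.007, 0.0002], "angular": [0, 0, 0]}
    - {"gripper": 255, "offset": [0, -0.014, 0.0003], "angular": [0, 0, 0]}
    - {"gripper": 255, "offset": [0, -0.022, 0.0004], "angular": [0, 0, 0]}
    - {"gripper": 255, "offset": [0.0001, -0.03, 0.0004], "angular": [0, 0, 0]}

```text
t: 8.0
eef_pos: [0.5768, -0.0306, 0.1705]
tool_rot: [0.0, 0.998, 0.068, 0.0]
contact_force: [1.6, -0.5, -2.2]
gripper_width: 0.134
grasp_force: 29.4
```

drive_tool:
  deltas:
    - {"gripper": 255, "offset": [0, -0.008, 0], "angular": [0, 0, 0]}
    - {"gripper": 255, "offset": [0, -0.016, 0], "angular": [0, 0, 0]}
    - {"gripper": 255, "offset": [0, -0.023, 0], "angular": [0, 0, 0]}
    - {"gripper": 255, "offset": [0, -0.029, 0], "angular": [0, 0, 0]}
    - {"gripper": 255, "offset": [0.0002, -0.033, 0], "angular": [0, 0, 0]}

```text
t: 8.5
eef_pos: [0.5725, 0.002, 0.1704]
tool_rot: [0.0, 0.998, 0.068, 0.0]
contact_force: [1.2, 0.1, -0.1]
gripper_width: 0.135
grasp_force: 29.6
```

drive_tool:
  deltas:
    - {"gripper": 255, "offset": [0, -0.002, 0], "angular": [0, 0, 0]}
    - {"gripper": 255, "offset": [0, -0.004, 0], "angular": [0, 0, 0]}
    - {"gripper": 255, "offset": [0, -0.006, 0], "angular": [0, 0, 0]}
    - {"gripper": 255, "offset": [0, -0.008, 0], "angular": [0, 0, 0]}
    - {"gripper": 255, "offset": [0, -0.01, 0], "angular": [0, 0, 0]}

```text
t: 9.0
eef_pos: [0.5713, 0.011, 0.1704]
tool_rot: [0.0, 0.998, 0.068, 0.0]
contact_force: [1.4, 0.6, 1.7]
gripper_width: 0.138
grasp_force: 29.6
```

drive_tool:
  deltas:
    - {"gripper": 255, "offset": [0, -0.002, 0], "angular": [0, 0, 0]}
    - {"gripper": 255, "offset": [0, -0.004, 0], "angular": [0, 0, 0]}
    - {"gripper": 255, "offset": [0, -0.006, 0], "angular": [0, 0, 0]}
    - {"gripper": 255, "offset": [0, -0.008, 0], "angular": [0, 0, 0]}
    - {"gripper": 255, "offset": [0, -0.01, 0], "angular": [0, 0, 0]}

```text
t: 9.5
eef_pos: [0.5699, 0.0211, 0.1704]
tool_rot: [0.0, 0.998, 0.068, 0.0]
contact_force: [1.1, -1.1, 0.6]
gripper_width: 0.141
grasp_force: 29.7
```

drive_tool:
  deltas:
    - {"gripper": 255, "offset": [0, -0.001, 0], "angular": [0, 0, 0]}
    - {"gripper": 255, "offset": [0, -0.002, 0], "angular": [0, 0, 0]}
    - {"gripper": 255, "offset": [0, -0.003, 0], "angular": [0, 0, 0]}
    - {"gripper": 255, "offset": [0, -0.004, 0], "angular": [0, 0, 0]}

```text
t: 9.9
eef_pos: [0.5695, 0.0239, 0.1704]
tool_rot: [0.001, 0.998, 0.068, 0.0]
contact_force: [2.0, -5.2, 1.5]
gripper_width: 0.138
grasp_force: 29.7
```

drive_tool:
  deltas:
    - {"gripper": 255, "offset": [0, -0.001, 0], "angular": [0, 0, 0]}
    - {"gripper": 255, "offset": [0, -0.002, 0], "angular": [0, 0, 0]}
    - {"gripper": 255, "offset": [0, -0.003, 0], "angular": [0, 0, 0]}

```text
t: 10.2
eef_pos: [0.5691, 0.0254, 0.1704]
tool_rot: [0.002, 0.998, 0.067, 0.0]
contact_force: [2.8, -7.3, 2.2]
gripper_width: 0.137
grasp_force: 29.8
```

drive_tool:
  deltas:
    - {"gripper": 255, "offset": [0, -0.001, 0], "angular": [0, 0, 0]}
    - {"gripper": 255, "offset": [0, -0.002, 0], "angular": [0, 0, 0]}

```text
t: 10.4
eef_pos: [0.5688, 0.0275, 0.1704]
tool_rot: [0.001, 0.998, 0.067, 0.0]
contact_force: [1.5, -6.0, 1.9]
gripper_width: 0.14
grasp_force: 29.7
```

drive_tool:
  deltas:
    - {"gripper": 255, "offset": [0, -0.001, 0], "angular": [0, 0, 0]}
    - {"gripper": 255, "offset": [0, -0.002, 0], "angular": [0, 0, 0]}

```text
t: 10.6
eef_pos: [0.5684, 0.0308, 0.1703]
tool_rot: [0.001, 0.998, 0.067, 0.0]
contact_force: [0.6, -2.5, 2.5]
gripper_width: 0.139
grasp_force: 29.7
```

drive_tool:
  deltas:
    - {"gripper": 255, "offset": [0, -0.001, 0], "angular": [0, 0, 0]}
    - {"gripper": 255, "offset": [0, -0.002, 0], "angular": [0, 0, 0]}
    - {"gripper": 255, "offset": [0, -0.003, 0], "angular": [0, 0, 0]}

```text
t: 10.9
eef_pos: [0.5677, 0.0372, 0.1703]
tool_rot: [-0.001, 0.998, 0.069, 0.0]
contact_force: [0.6, 4.6, 1.2]
gripper_width: 0.137
grasp_force: 29.8
```

drive_tool:
  deltas:
    - {"gripper": 255, "offset": [0, -0.001, 0], "angular": [0, 0, 0]}
    - {"gripper": 255, "offset": [0, -0.002, 0], "angular": [0, 0, 0]}

```text
t: 11.1
eef_pos: [0.5677, 0.0377, 0.1703]
tool_rot: [-0.0, 0.998, 0.069, 0.0]
contact_force: [0.1, 3.8, 0.8]
gripper_width: 0.135
grasp_force: 29.8
```

drive_tool:
  deltas:
    - {"gripper": 255, "offset": [0, -0.0005, 0], "angular": [0, 0, 0]}
    - {"gripper": 255, "offset": [0, -0.001, 0], "angular": [0, 0, 0]}

```text
t: 11.3
eef_pos: [0.5676, 0.0379, 0.1703]
tool_rot: [0.0, 0.998, 0.068, 0.0]
contact_force: [0.6, 2.0, 1.4]
gripper_width: 0.139
grasp_force: 29.7
```

It has snapped in and is pulling. Now pressing gently until the buffers push back with about 10 N.

drive_tool:
  deltas:
    - {"gripper": 255, "offset": [0, -0.0007, 0], "angular": [0, 0, 0]}
    - {"gripper": 255, "offset": [0, -0.0014, 0], "angular": [0, 0, 0]}
    - {"gripper": 255, "offset": [0, -0.002, 0], "angular": [0, 0, 0]}
    - {"gripper": 255, "offset": [0, -0.002, 0], "angular": [0, 0, 0]}

```text
t: 11.7
eef_pos: [0.5675, 0.0385, 0.1704]
tool_rot: [0.001, 0.998, 0.067, 0.0]
contact_force: [3.1, -2.0, 1.7]
gripper_width: 0.137
grasp_force: 29.7
```

drive_tool:
  deltas:
    - {"gripper": 255, "offset": [0, -0.0005, 0], "angular": [0, 0, 0]}
    - {"gripper": 255, "offset": [0, -0.001, 0], "angular": [0, 0, 0]}
    - {"gripper": 255, "offset": [0, -0.001, 0], "angular": [0, 0, 0]}

```text
t: 12.0
eef_pos: [0.5674, 0.0391, 0.1704]
tool_rot: [0.001, 0.998, 0.067, 0.0]
contact_force: [3.4, -5.1, 2.2]
gripper_width: 0.142
grasp_force: 29.8
```

drive_tool:
  deltas:
    - {"gripper": 255, "offset": [0, -0.0005, 0], "angular": [0, 0, 0]}
    - {"gripper": 255, "offset": [0, -0.001, 0], "angular": [0, 0, 0]}
    - {"gripper": 255, "offset": [0, -0.001, 0], "angular": [0, 0, 0]}

```text
t: 12.3
eef_pos: [0.5674, 0.0395, 0.1704]
tool_rot: [0.001, 0.998, 0.067, 0.0]
contact_force: [2.0, -6.1, 1.5]
gripper_width: 0.14
grasp_force: 29.8
```

drive_tool:
  deltas:
    - {"gripper": 255, "offset": [0, -0.0005, 0], "angular": [0, 0, 0]}
    - {"gripper": 255, "offset": [0, -0.0007, 0], "angular": [0, 0, 0]}
    - {"gripper": 255, "offset": [0, -0.0007, 0], "angular": [0, 0, 0]}

```text
t: 12.6
eef_pos: [0.5674, 0.0398, 0.1704]
tool_rot: [0.002, 0.998, 0.067, 0.0]
contact_force: [3.7, -7.0, 1.9]
gripper_width: 0.139
grasp_force: 29.9
```

drive_tool:
  deltas:
    - {"gripper": 255, "offset": [0, -0.0005, 0], "angular": [0, 0, 0]}
    - {"gripper": 255, "offset": [0, -0.001, 0], "angular": [0, 0, 0]}
    - {"gripper": 255, "offset": [0, -0.0014, 0], "angular": [0, 0, 0]}
    - {"gripper": 255, "offset": [0, -0.0014, 0], "angular": [0, 0, 0]}

```text
t: 13.0
eef_pos: [0.5673, 0.0404, 0.1704]
tool_rot: [0.002, 0.998, 0.067, 0.0]
contact_force: [3.8, -9.7, 2.1]
gripper_width: 0.137
grasp_force: 29.9
```

drive_tool:
  deltas:
    - {"gripper": 255, "offset": [0, 0.0015, 0], "angular": [0, 0, 0]}
    - {"gripper": 255, "offset": [0, 0.003, 0], "angular": [0, 0, 0]}
    - {"gripper": 255, "offset": [0, 0.0045, 0], "angular": [0, 0, 0]}
    - {"gripper": 255, "offset": [0, 0.005, 0], "angular": [0, 0, 0]}
    - {"gripper": 255, "offset": [0, 0.005, 0], "angular": [0, 0, 0]}

```text
t: 13.5
eef_pos: [0.5675, 0.0386, 0.1704]
tool_rot: [0.0, 0.998, 0.068, 0.0]
contact_force: [2.6, -4.2, 2.5]
gripper_width: 0.139
grasp_force: 29.9
```

drive_tool:
  deltas:
    - {"gripper": 255, "offset": [-0.0003, 0.001, 0], "angular": [0, 0, 0]}
    - {"gripper": 255, "offset": [-0.0006, 0.002, 0], "angular": [0, 0, 0]}
    - {"gripper": 255, "offset": [-0.0006, 0.002, 0], "angular": [0, 0, 0]}

```text
t: 13.8
eef_pos: [0.5671, 0.038, 0.1703]
tool_rot: [-0.0, 0.998, 0.068, 0.0]
contact_force: [2.7, 0.7, 1.0]
gripper_width: 0.138
grasp_force: 30.0
```

drive_tool:
  deltas:
    - {"gripper": 210, "offset": [0, 0, 0], "angular": [0, 0, 0]}
    - {"gripper": 190, "offset": [0, 0, 0], "angular": [0, 0, 0]}
    - {"gripper": 160, "offset": [0, 0, 0], "angular": [0, 0, 0]}
    - {"gripper": 130, "offset": [0, 0, 0], "angular": [0, 0, 0]}
    - {"gripper": 110, "offset": [0, 0, 0], "angular": [0, 0, 0]}

```text
t: 14.3
eef_pos: [0.5669, 0.0368, 0.1702]
tool_rot: [0.0, 0.998, 0.068, -0.0]
contact_force: [-0.2, 0.2, -0.1]
gripper_width: 0.568
grasp_force: 0.0
```

drive_tool:
  deltas:
    - {"gripper": 110, "offset": [0, 0, 0], "angular": [0, 0, 0]}
    - {"gripper": 110, "offset": [0, 0, -0.005], "angular": [0, 0, 0]}
    - {"gripper": 110, "offset": [0, 0, -0.015], "angular": [0, 0, 0]}
    - {"gripper": 110, "offset": [0, 0, -0.035], "angular": [0, 0, 0]}
    - {"gripper": 110, "offset": [0, 0, -0.06], "angular": [0, 0, 0]}

```text
t: 14.8
eef_pos: [0.5666, 0.0368, 0.231]
tool_rot: [0.0, 0.998, 0.068, -0.0]
contact_force: [0.1, 0.6, 0.4]
gripper_width: 0.569
grasp_force: 0.0
```

drive_tool:
  deltas:
    - {"gripper": 110, "offset": [0, 0.03, -0.03], "angular": [0, 0, 0]}
    - {"gripper": 110, "offset": [0, 0.07, -0.06], "angular": [0, 0, 0]}
    - {"gripper": 110, "offset": [0, 0.11, -0.07], "angular": [0, 0, 0]}
    - {"gripper": 110, "offset": [0, 0.15, -0.07], "angular": [0, 0, 0]}
    - {"gripper": 110, "offset": [0, 0.15, -0.07], "angular": [0, 0, 0]}

```text
t: 15.3
eef_pos: [0.5873, -0.1193, 0.3021]
tool_rot: [0.002, 0.998, 0.063, 0.001]
contact_force: [-1.4, -0.6, 0.4]
gripper_width: 0.567
grasp_force: 0.0
```

```bash
python3 - <<'E'
from station import bot,optics
import cv2,numpy as np
o=bot.get_obs(); print(o["t"],o["eef_pos"],o["contact_force"])
im=optics.read_camera("top"); sc=optics.read_camera("scene"); cv2.imwrite("pics/top4.png",im);cv2.imwrite("pics/sc4.png",sc)
a=cv2.resize(im[165:265,60:260],None,fx=3.9,fy=2.95*3.9/2.95,interpolation=cv2.INTER_CUBIC)[:390]
b=cv2.resize(sc[130:250,190:400],None,fx=3.7,fy=3.7,interpolation=cv2.INTER_CUBIC)
f=lambda c,k:np.clip(c*k,0,255).astype('uint8')
cv2.imwrite("pics/f.png",f(a,1.6));cv2.imwrite("pics/g.png",f(b,1.3))
E
```

```text
15.3 [ 0.58727256 -0.11926817  0.30206429] [-1.38385675 -0.62417402  0.40053181]
```

View pics/f.png

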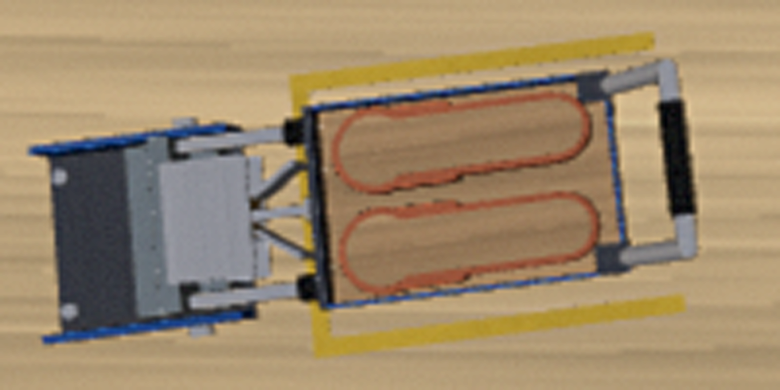

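View pics/g.png

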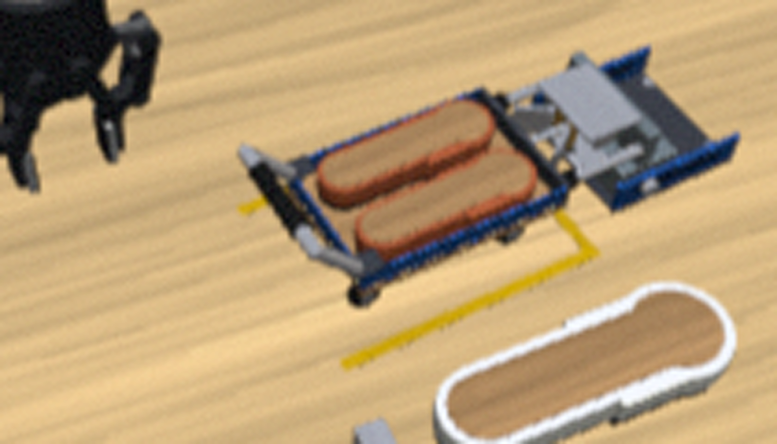

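The caddy is parked square between the tape lines. Its rail sits on both buffers, at (292,132) and (309,288), and the stud is in the catch. The visible castor trails at (362,293), and both soles are in the tray.

```bash
python3 -c "
from station import bot
print(bot.hand_in())"
```

```text
the job is handed in; nothing more can be done
None
```

The job is handed in at about 15 s: the caddy is snapped into the catch and resting on both buffers, pressed home with about 10 N. The soles are in the tray, nothing else was touched, and the castor I could see is trailing; the far-side one was not visible.

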